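# Stack the upper desk-organiser tray onto the lower one and click it home

## Robot

A 6-joint arm with a two-finger parallel gripper is mounted at the origin on a cart in front of the work surface, level with it; the furniture and walls round the work are solid. World frame = base frame: x ahead of the robot, y to its left, z up, the work surface at z = 0. Lengths are in m, angles in rad, forces in N, time in s.
With the tool pointing down it reaches from about 0.25 to 0.775 m from the base axis. Payload 4 kg.
Tool frame: the origin (TCP) lies on the centre line of the jaws, within the pads' length; the fingertips stand 17 mm ahead of it and the grasp point (between the pads) lies 2 mm behind it; z points along the fingers, y is the line along which they close (so a half turn about z gives the same grasp; the last joint's range is limited). The gripper opens to 94 mm and grips with 3 to 60 N. Pads are 16 mm wide; open, the fingers measure 119 mm over their backs; the gripper's body (75 mm by 177 mm) begins 78 mm behind the grasp point.
Start: joints at [1.083, 0.087, 1.371, -0, 1.684, -0.103], TCP at [0.206, 0.51, 0.223] pointing down, gripper open.
Joint ranges: [-3.1, 3.1], [-0.76, 2.03], [0.27, 2.55], [-1.08, 4.22], [0.17, 2.65], [-2.57, 2.57]. Speed limits (rad/s): [2.79, 2.79, 3.14, 3.14, 3.14, 3.14].

## Interface

Orientations are given as [roll, pitch, yaw] about the fixed x, y, z axes, in that order (R = Rz(yaw) Ry(pitch) Rx(roll)).
In Python, from bench import robot gives the robot as it stands.
- The arm moves only by the tool servo_tool, never from a script. Its argument "plan" is a list of rows, each a list of 7 numbers: the shift along the tool's x, y, z normalised to -1 to 1, where 1 is 0.1 m, then the turn, a rotation vector about the tool's x, y, z normalised to -1 to 1, where 1 is pi/2 rad, then the finger opening in mm, from 0 to 94. In form: [[x, y, z, ax, ay, az, gripper], ...]. A call has 1 to 12 rows; each row is the pose to reach, as a shift and turn from the pose commanded when the call began, along the tool's axes at that moment; what a row does not reach only later rows make up. A row lasts 1/12 s, in which the tool goes at most 41.7 mm and 7.16 degrees, less where a joint would pass 70% of its speed; a pose out of reach is approached as far as the arm can. A call with a number of a shift or a turn outside -1 to 1 is refused whole. A call with a gripper value outside its range is refused whole. The fingers move at their own pace and stop on an object; the grip force is fixed at half the most. Time passes only in rows, so rows that repeat a pose let the fingers close. It gives the time, the measured TCP pose, the force, the opening and the grip force at its end, in the units of the state.
- robot.get_obs(): the state, without advancing time (a new reading comes with each control period).
- robot.snapshot(name): name is "side" or "top"; returns the picture (480x640x3 uint8, red, green, blue); there is no depth.
- robot.camera_params(name): a dict with "camera_matrix" (3x3 intrinsics, pixels), "distortion" ([k1, k2, p1, p2, k3] as OpenCV has them; the pictures are not rectified), "rvec" (rotation vector, rad) and "tvec" (3), from world to camera coordinates, as OpenCV has them. Camera axes: x right, y down, z forward; pixel columns grow to the right and rows downward; lengths in m; the calibration is good to about 2 mm. A picture is of the moment at which its call begins. camera_params takes no time and is no camera call.
- robot.close_job(): hands the job in; it is judged then, once.
Trained networks look in the newest picture that a camera, given by its name, has taken for a name from the list of things; names that differ only in an ending like _2 or _b are one class to them, and where a whole thing is asked for, a point or a joint stands for the part that bears it (a point fixed in the world has none). Each returns a list of dicts, best first, with "conf" (0 to 1); they miss things now and then, are a little off and sometimes report something else, mostly with a low value. They report only what shows in the picture. A call takes as long as a camera call.
- robot.find_in(thing, camera): "extent" ([centre column, centre row, width, height] in pixels, round what is visible of it).
The state is a dict: "time": time; "joint_positions": joint angles; "qvel": joint speeds; "joint_torque": joint torques, N m; "tool_pos": TCP position; "ee_rot": TCP orientation; "wrist_force": force on the tool from outside, world axes, zero at the start; "wrist_torque": the same for the moment, N m; "width": finger opening in m; "finger_force": force on a finger pad.
Only numpy, scipy, OpenCV 4.12 (cv2) and the standard library are available. Lean on these libraries where they do the work, as an engineer would, in place of code of your own. Each camera call takes 0.05 s, during which the arm holds its last target. There are 200 camera calls.

## Task

Stack the loose handled tray on the tray that stands on the foot: feel its four lugs into the four sockets of the lower tray, then press it down past the two side clips until it is fully home, flat on the lower tray, and let go of it. Do it gently: never load the lower tray and its foot with more than about 50 N. Leave the stapler, the eraser and the pencil sharpener where they are.

Things in the scene. Friction and masses are not known exactly. Their poses are not given: they have to be found in the camera images.
- tray_center (a point): Centre, half-way up, of the loose upper tray (grey plastic, about 0.3 kg; x 124, y 156, height 96 mm from lug tips to handle top; alike if turned half round). Floor plate 124 x 156 x 5 mm, underside 26 mm below this point, juts past the walls; walls end 1 mm above it. Four round lugs at x +-53, y +-36 mm, 10 mm thick, the last 2 mm tapering to 8, reach 22 mm below the plate.
- tray_handle (a point): Centre of the upper tray's handle bar, 36 mm above the tray's centre point: bar 64 mm long along the tray's x, 14 mm thick along its y, 24 mm high, on an upright web 6 mm thick.
- dock: Black foot, fixed to the desk: x 84, y 212, height 8 mm; origin at the centre of its underside. It carries the grey lower tray (x 130, y 172 mm), which sits up to 20 mm to either side of the foot's middle along the foot's y; this offset is NOT measured, find it by feel. It does not shift under the hand, and is hard: touching down at 30 mm/s knocks with over 50 N. With lug tips on its rail tops the upper tray's centre is 90 mm above this origin.
- dock_top (a point): Point 42 mm above the foot's origin, level with the flat tops of the lower tray's two rails along y. Four sockets, 13 mm square, 26 mm deep, open there at x +-53 mm from the foot's middle and y +-36 mm from the lower tray's own (unmeasured) middle. Axes as the foot's.
- dock_home (a point): Point 68 mm above the foot's origin: height of the upper tray's centre when fully home, x axes parallel, either way round. At the middle of each rail's outer side stands a black spring clip 26 mm wide, top 62 mm above the desk; pressing the tray down spreads both (5 to 20 N in all, from some 13 mm before home) until they snap over its floor plate.
- stapler: Red and black stapler, 34 x 119 x 45 mm, bystander; origin at the centre of its underside.
- eraser: Blue and white eraser, 19 x 43 x 13 mm, bystander; origin at the centre of its underside.
- sharpener: Small steel pencil sharpener, 15 x 25 x 12 mm, bystander; origin at the centre of its underside.

How it is judged:
By the outcome, as a careful person would: the job done as asked, in the order asked, and still so for the second after the job is handed in, with the robot touching nothing.
It also fails if it takes over 59 s, if anything falls off the work surface, if the arm or the gripper's body presses on something with over 40 N, if the wrist force passes 120 N, or if a joint passes its speed limit or range.

## Working session

There is one attempt and no reset: what is moved stays moved. The work goes in short steps, Python scripts to look and compute and a tool call to move; the robot and the scene stay as the last step left them, time stands still between calls to the robot, and variables do not carry over. Pictures are saved under pics/ and viewed, at most 10 in all, crops included, and the job is handed in when it is done.

Besides the shell and the picture viewer there is one more tool, called after "Emit:" by a JSON object that holds its "fn" and its "kwargs". servo_tool: Moves the arm, as the interface text tells. Scaled input: -1 to 1 covers 0.1 m each way for a shift and pi/2 rad each way for a turn. Its arguments: {"type":"object","properties":{"plan":{"type":"array","items":{"type":"array","items":{"type":"number"}}}},"required":["plan"]}

```bash
mkdir -p pics; ls; python3 - <<'E'
from bench import robot
import cv2
o=robot.get_obs();print(o)
for c in("side","top"):
    im=robot.snapshot(c);cv2.imwrite(f"pics/{c}0.png",im[:,:,::-1])
    p=robot.camera_params(c);print(c,p)
    for t in("tray_center","tray_handle","dock","dock_top","stapler","eraser","sharpener"):
        try: print(t,[(d["extent"],d["conf"]) for d in robot.find_in(t,c)[:2]])
        except Exception as e: print(t,e)
print(robot.get_obs()["time"])
E
```

```text
pics
{'time': 0.0, 'joint_positions': array([ 1.08288566e+00,  8.79625847e-02,  1.37220489e+00,  1.56245934e-05,
        1.68356244e+00, -1.03085576e-01]), 'qvel': array([ 0.00014029,  0.00052284, -0.00051052,  0.00119001,  0.00020925,
        0.00058626]), 'joint_torque': array([-1.79577869e-04, -3.40177310e+01, -3.02425039e+01,  7.19224149e-02,
        3.29249678e-02, -1.76802346e-04]), 'tool_pos': array([0.20623269, 0.50934926, 0.22132501]), 'ee_rot': array([-3.13946833e+00, -2.35377839e-04,  2.75676905e+00]), 'wrist_force': array([-0.18662571, -0.09825419,  0.14623161]), 'wrist_torque': array([-0.01301578, -0.02582491,  0.02411642]), 'finger_force': 0.0, 'width': 0.09380977155761026}
side {'camera_matrix': array([[517.22282407,   0.        , 323.83560858],
       [  0.        , 517.22282407, 237.20188504],
       [  0.        ,   0.        ,   1.        ]]), 'distortion': array([-0.01639633,  0.        ,  0.        ,  0.        ,  0.        ]), 'rvec': array([ 2.27934593, -0.42094804,  0.17411164]), 'tvec': array([-0.45774548,  0.27233394,  0.81077609])}
tray_center [([292.4, 237
[... 374 characters left out ...]
453,   0.        , 311.27299461],
       [  0.        , 494.84611453, 234.52364698],
       [  0.        ,   0.        ,   1.        ]]), 'distortion': array([-0.00810353,  0.        ,  0.        ,  0.        ,  0.        ]), 'rvec': array([ 2.13460117, -2.0866401 ,  0.1473729 ]), 'tvec': array([0.16804546, 0.58213607, 0.81373861])}
tray_center [([296.6, 283.2, 93.3, 80.0], 0.9)]
tray_handle [([297.5, 282.0, 90.6, 84.8], 0.87), ([455.7, 285.7, 130.1, 102.0], 0.27)]
dock [([458.5, 286.3, 125.0, 103.4], 0.85)]
dock_top [([456.1, 284.0, 128.9, 99.3], 0.87)]
stapler [([383.2, 154.8, 60.2, 52.9], 0.78)]
eraser [([378.5, 353.3, 19.3, 25.8], 0.66)]
sharpener [([180.3, 263.4, 17.7, 18.5], 0.62)]
0.8
```

```bash
python3 - <<'E'
import cv2
a=cv2.imread("pics/side0.png")[170:420,220:470];b=cv2.imread("pics/top0.png")[210:360,230:540]
cv2.imwrite("pics/side0c.png",cv2.resize(a,None,fx=2.4,fy=2.4,interpolation=cv2.INTER_CUBIC))
cv2.imwrite("pics/top0c.png",cv2.resize(b,None,fx=2.5,fy=2.5,interpolation=cv2.INTER_CUBIC))
E
```

```text
(no output)
```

View pics/side0c.png

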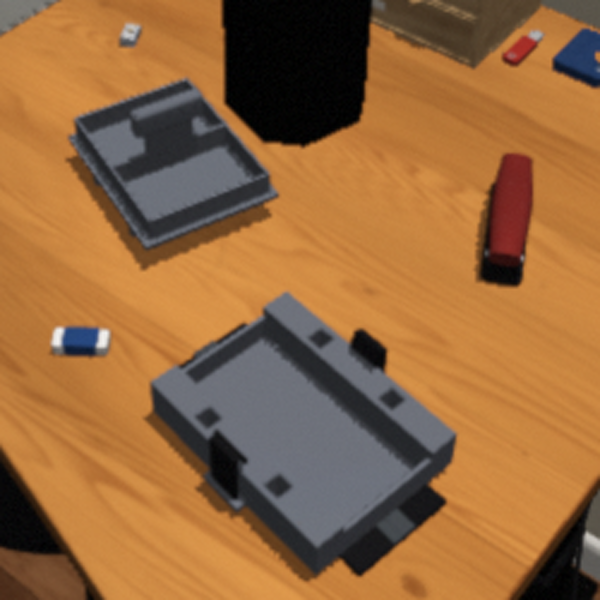

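View pics/top0c.png

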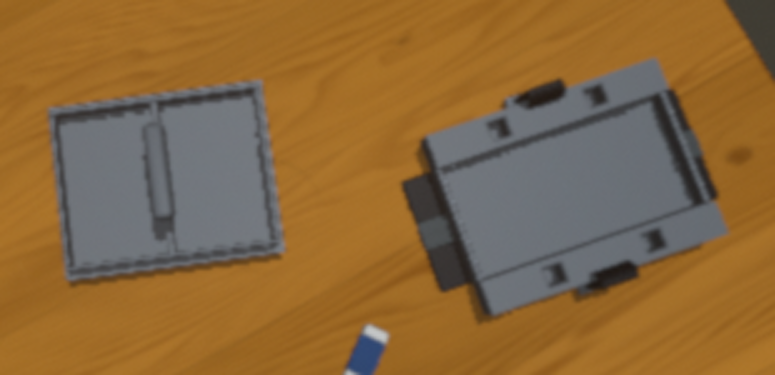

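View pics/top0.png

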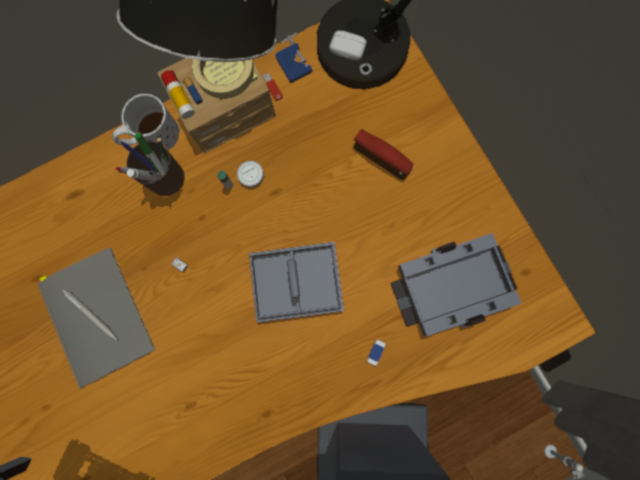

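The side view shows the loose tray (crop ~170,165), the lower tray with four dark sockets, and the foot protruding at one end. The top view agrees: the sockets are at crop ~(500,127), (597,95), (556,275) and (655,240), and the handle bar runs from (152,125) to (163,215).

```bash
cat > h.py <<'E'
from bench import robot
import numpy as np, cv2
def ray(c,px):
    p=robot.camera_params(c);K=p["camera_matrix"];R=cv2.Rodrigues(p["rvec"])[0]
    u=cv2.undistortPoints(np.array(px,float).reshape(-1,1,2),K,p["distortion"]).reshape(-1,2)
    return -R.T@p["tvec"], np.c_[u,np.ones(len(u))]@R
def plane(c,px,z):
    o,d=ray(c,px);return o+d*((z-o[2])/d[:,2])[:,None]
def tri(pa,pb):
    (o1,D1),(o2,D2)=ray("top",pa),ray("side",pb);out=[]
    for a,b in zip(D1,D2):
        A=np.c_[a,-b];s=np.linalg.lstsq(A,o2-o1,rcond=None)[0];out.append((o1+a*s[0]+o2+b*s[1])/2)
    return np.array(out)
def proj(c,P):
    p=robot.camera_params(c);return cv2.projectPoints(np.array(P,float),p["rvec"],p["tvec"],p["camera_matrix"],p["distortion"])[0].reshape(-1,2)
E
python3 - <<'E'
from h import *
np.set_printoptions(precision=4,suppress=True)
T=lambda q:np.array(q)/2.5+[230,210]; S=lambda q:np.array(q)/2.4+[220,170]
# order: matched sockets
st=T([(500,127),(597,95),(556,275),(655,240)])
ss=S([(207,417),(279,486),(321,339),(392,399)])
for n,P in(("top",plane("top",st,.042)),("side",plane("side",ss,.042))):print(n,P,P.mean(0))
for perm in([0,1,2,3],[2,3,0,1],[1,0,3,2],[3,2,1,0]):print(perm,tri(st,ss[perm])[:,2])
print("plate",plane("top",T([(50,108),(262,82),(282,252),(68,280)]),.025))
ps=plane("side",S([(70,140),(187,80),(276,194),(148,247)]),.027);print(ps,ps.mean(0))
print("bar",plane("top",T([(152,125),(164,215)]),.096))
print("footedge",plane("top",T([(404,183),(440,290)]),.008))
E
```

```text
top [[ 0.5378 -0.0275  0.042 ]
 [ 0.5619 -0.0954  0.042 ]
 [ 0.4365 -0.0639  0.042 ]
 [ 0.4619 -0.1319  0.042 ]] [ 0.4995 -0.0797  0.042 ]
side [[ 0.4348 -0.0637  0.042 ]
 [ 0.4606 -0.1321  0.042 ]
 [ 0.5345 -0.0288  0.042 ]
 [ 0.5594 -0.0956  0.042 ]] [ 0.4973 -0.08    0.042 ]
[0, 1, 2, 3] [-0.0042 -0.0075  0.1022  0.1044]
[2, 3, 0, 1] [0.04   0.0414 0.0419 0.0416]
[1, 0, 3, 2] [-0.0976  0.0723  0.0574  0.1483]
[3, 2, 1, 0] [-0.0267  0.102  -0.0267  0.1038]
plate [[0.547  0.2928 0.025 ]
 [0.5692 0.1395 0.025 ]
 [0.4479 0.1232 0.025 ]
 [0.4245 0.2741 0.025 ]]
[[0.4229 0.2665 0.027 ]
 [0.545  0.3087 0.027 ]
 [0.5657 0.1381 0.027 ]
 [0.4482 0.1185 0.027 ]] [0.4955 0.2079 0.027 ]
bar [[0.5272 0.2124 0.096 ]
 [0.4681 0.2026 0.096 ]]
footedge [[0.4999 0.0354 0.008 ]
 [0.4243 0.01   0.008 ]]
```

The geometry is consistent: both cameras put the sockets within 2 mm of each other at z≈42 mm.
- **Lower tray:** middle ≈ (0.498, -0.080), yaw ≈ 20°.
- **Loose tray:** centre ≈ (0.4975, 0.2075), yaw ≈ 8.3°.

I'll approach with tool yaw 188.3°.

Emit:
{"fn": "servo_tool", "kwargs": {"plan": [[-1,-0.44,0,0,0,-0.337,94],[-1,-0.44,0,0,0,-0.337,94],[-1,-0.44,0,0,0,-0.337,94],[-1,-0.44,0,0,0,-0.337,94],[-1,-0.44,0,0,0,-0.337,94],[-1,-0.44,0,0,0,-0.337,94]]}}

```text
time: 1.3
tool_pos: [0.2832, 0.4309, 0.2226]
ee_rot: [3.141, 0.0, -2.998]
wrist_force: [-0.4, 0.3, -0.4]
width: 0.0942
finger_force: 0.0
```

```bash
cat >> h.py <<'E'
from scipy.spatial.transform import Rotation as Ro
def rel(xyz,yawdeg):
    o=robot.get_obs();R=Ro.from_euler("xyz",o["ee_rot"]);t=Ro.from_euler("xyz",[np.pi,0,np.radians(yawdeg)])
    s=R.inv().apply(np.array(xyz)-o["tool_pos"])/.1;w=(R.inv()*t).as_rotvec()/(np.pi/2)
    print("shift",s.round(3),"turn",w.round(4));st()
def st():
    o=robot.get_obs();print("t",round(o["time"],2),"p",o["tool_pos"].round(4),"rpy",np.degrees(o["ee_rot"]).round(2),"F",o["wrist_force"].round(1),"M",o["wrist_torque"].round(2),"w",round(o["width"],4),"ff",round(o["finger_force"],1))
E
python3 -c "
from h import *
rel([.4975,.2075,.16],188.3)"
```

```text
shift [-1.8   -2.519  0.626] turn [ 0.0002  0.0001 -0.0007]
t 1.3 p [0.2832 0.4309 0.2226] rpy [ 1.7998e+02  1.0000e-02 -1.7176e+02] F [-0.4  0.3 -0.4] M [ 0.03 -0.04 -0.03] w 0.0942 ff 0.0
```

Emit:
{"fn": "servo_tool", "kwargs": {"plan": [[-0.7,-1,0,0,0,0,94],[-0.7,-1,0,0,0,0,94],[-0.7,-1,0,0,0,0,94],[-0.7,-1,0,0,0,0,94]]}}

```text
time: 1.63
tool_pos: [0.37, 0.3386, 0.2224]
ee_rot: [-3.139, 0.002, -3.005]
wrist_force: [-0.9, 1.0, 0.2]
width: 0.094
finger_force: 0.0
```

Emit:
{"fn": "servo_tool", "kwargs": {"plan": [[-0.7,-1,0.3,0,0,0,94],[-0.7,-1,0.3,0,0,0,94],[-0.7,-1,0.3,0,0,0,94],[-0.7,-1,0.3,0,0,0,94]]}}

```text
time: 1.97
tool_pos: [0.4525, 0.2493, 0.1899]
ee_rot: [-3.138, -0.002, -3.005]
wrist_force: [-0.7, 0.3, -0.0]
width: 0.0942
finger_force: 0.0
```

Emit:
{"fn": "servo_tool", "kwargs": {"plan": [[-0.4,-0.52,0.33,0,0,0,94],[-0.4,-0.52,0.33,0,0,0,94],[-0.4,-0.52,0.33,0,0,0,94],[-0.4,-0.52,0.33,0,0,0,94],[-0.4,-0.52,0.33,0,0,0,94]]}}

```text
time: 2.38
tool_pos: [0.4966, 0.2092, 0.1598]
ee_rot: [3.141, -0.0, -2.997]
wrist_force: [0.2, -0.5, 1.8]
width: 0.0937
finger_force: 0.0
```

```bash
python3 -c "
from h import *
rel([.4975,.2075,.082],188.3)
b=robot.snapshot('top')[200:350,220:370,::-1];a=robot.snapshot('side')[150:300,220:370,::-1]
cv2.imwrite('pics/g1.png',cv2.resize(np.hstack([b,a]),None,fx=2.6,fy=2.6,interpolation=cv2.INTER_CUBIC))"
```

```text
shift [-0.007 -0.019  0.778] turn [ 0.0006 -0.0001 -0.0002]
t 2.38 p [0.4966 0.2092 0.1598] rpy [ 1.7994e+02 -1.0000e-02 -1.7172e+02] F [ 0.2 -0.5  1.8] M [ 0.02 -0.   -0.01] w 0.0937 ff 0.0
```

View pics/g1.png

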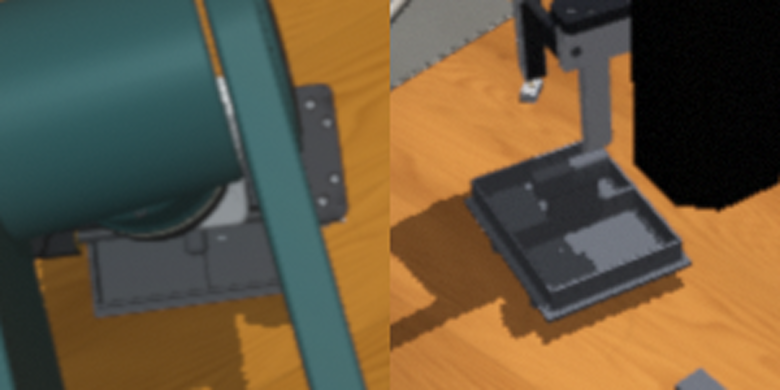

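The gripper straddles the handle with the tray between the fingers, so I'll descend and close.

Emit:
{"fn": "servo_tool", "kwargs": {"plan": [[-0.007,-0.019,0.3,0,0,0,94],[-0.007,-0.019,0.55,0,0,0,94],[-0.007,-0.019,0.7,0,0,0,94],[-0.007,-0.019,0.78,0,0,0,94],[-0.007,-0.019,0.78,0,0,0,60],[-0.007,-0.019,0.78,0,0,0,30],[-0.007,-0.019,0.78,0,0,0,20],[-0.007,-0.019,0.78,0,0,0,16],[-0.007,-0.019,0.78,0,0,0,10],[-0.007,-0.019,0.78,0,0,0,0],[-0.007,-0.019,0.78,0,0,0,0],[-0.007,-0.019,0.78,0,0,0,0]]}}

```text
time: 3.48
tool_pos: [0.4982, 0.2062, 0.0817]
ee_rot: [3.141, 0.0, -2.997]
wrist_force: [-0.4, 0.8, 0.2]
width: 0.0438
finger_force: 0.0
```

Emit:
{"fn": "servo_tool", "kwargs": {"plan": [[0,0,0,0,0,0,0],[0,0,0,0,0,0,0],[0,0,0,0,0,0,0],[0,0,0,0,0,0,0],[0,0,0,0,0,0,0],[0,0,0,0,0,0,0]]}}

```text
time: 3.98
tool_pos: [0.4978, 0.2064, 0.0812]
ee_rot: [3.141, -0.0, -2.997]
wrist_force: [-0.1, 0.8, -1.0]
width: 0.0137
finger_force: 30.0
```

```bash
python3 -c "
from h import *
st()"
```

```text
t 3.98 p [0.4978 0.2064 0.0812] rpy [ 1.7999e+02 -2.0000e-02 -1.7171e+02] F [-0.1  0.8 -1. ] M [0.23 0.02 0.04] w 0.0137 ff 30.0
```

Emit:
{"fn": "servo_tool", "kwargs": {"plan": [[0,0,-0.1,0,0,0,0],[0,0,-0.3,0,0,0,0],[0,0,-0.5,0,0,0,0],[0,0,-0.7,0,0,0,0],[0,0,-0.8,0,0,0,0],[0,0,-0.85,0,0,0,0],[0,0,-0.85,0,0,0,0]]}}

```text
time: 4.57
tool_pos: [0.4985, 0.2062, 0.1675]
ee_rot: [3.142, 0.002, -2.997]
wrist_force: [0.2, 0.8, -3.1]
width: 0.0136
finger_force: 30.0
```

```bash
python3 -c "
from h import *
rel([.498,-.080,.1652],200)"
```

```text
shift [ 0.417 -2.832  0.022] turn [-1.000e-04  1.100e-03 -1.303e-01]
t 4.57 p [0.4985 0.2062 0.1675] rpy [ 1.8000e+02  1.0000e-01 -1.7173e+02] F [ 0.2  0.8 -3.1] M [ 0.05  0.03 -0.02] w 0.0136 ff 30.0
```

Lifted; the weight reads 3 N. Now the translation, turning only in the last leg.

Emit:
{"fn": "servo_tool", "kwargs": {"plan": [[0.03,-0.2,0,0,0,0,0],[0.07,-0.5,0,0,0,0,0],[0.12,-0.8,0,0,0,0,0],[0.15,-1,0,0,0,0,0]]}}

```text
time: 4.9
tool_pos: [0.4962, 0.1028, 0.1643]
ee_rot: [-3.14, -0.004, -2.998]
wrist_force: [-0.4, 0.4, -3.2]
width: 0.0138
finger_force: 30.0
```

Emit:
{"fn": "servo_tool", "kwargs": {"plan": [[0.05,-0.33,0,0,0,0,0],[0.1,-0.66,0,0,0,0,0],[0.15,-1,0,0,0,0,0]]}}

```text
time: 5.15
tool_pos: [0.4958, 0.0029, 0.1645]
ee_rot: [3.141, -0.003, -2.996]
wrist_force: [0.4, -0.4, -3.8]
width: 0.0139
finger_force: 30.0
```

Emit:
{"fn": "servo_tool", "kwargs": {"plan": [[0.04,-0.3,0,0,0,-0.05,0],[0.08,-0.55,0,0,0,-0.1,0],[0.1,-0.7,0,0,0,-0.13,0],[0.117,-0.8,0,0,0,-0.13,0],[0.117,-0.83,0,0,0,-0.13,0],[0.117,-0.83,0,0,0,-0.13,0],[0.117,-0.83,0,0,0,-0.13,0]]}}

```text
time: 5.73
tool_pos: [0.4973, -0.0789, 0.1658]
ee_rot: [3.14, -0.001, -2.793]
wrist_force: [0.0, -0.1, -3.9]
width: 0.0135
finger_force: 30.0
```

```bash
python3 -c "
from h import *
rel([.498,-.080,.130],200)
b=robot.snapshot('side')[270:440,240:440,::-1]
a=robot.snapshot('top')[200:370,370:570,::-1]
cv2.imwrite('pics/d1.png',cv2.resize(np.vstack([b,a])[:,:],None,fx=1.7,fy=1.7,interpolation=cv2.INTER_CUBIC))
cv2.imwrite('pics/d1.png',cv2.resize(b,None,fx=3.5,fy=3.5,interpolation=cv2.INTER_CUBIC))"
```

```text
shift [-0.003 -0.014  0.358] turn [ 0.001  -0.0004 -0.0002]
t 5.73 p [ 0.4973 -0.0789  0.1658] rpy [ 1.7991e+02 -4.0000e-02 -1.6002e+02] F [ 0.  -0.1 -3.9] M [ 0.06  0.   -0.  ] w 0.0135 ff 30.0
```

View pics/d1.png

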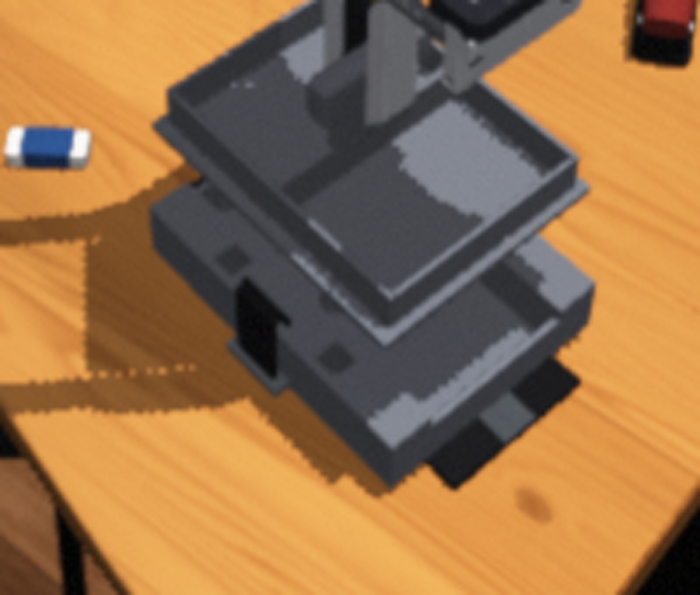

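The tray hangs level and parallel, above and centred on the lower tray. I'll check its in-hand pose from the plate corners at crop (153,127), (388,340) and (588,188).

```bash
python3 -c "
from h import *
P=plane('side',np.array([(154,127),(386,343),(588,188)])/3.5+[240,270],.1085);print(P)
print('c',(P[0]+P[2])/2, np.linalg.norm(P[1]-P[0]),np.linalg.norm(P[2]-P[1]),np.degrees(np.arctan2(*(P[1]-P[0])[1::-1])),np.degrees(np.arctan2(*(P[2]-P[1])[1::-1])))
S=plane('side',np.array([(233,260),(336,360)])/3.5+[240,270],.042);print(S,np.degrees(np.arctan2(*(S[1]-S[0])[1::-1])))"
```

```text
[[ 0.41160371 -0.02907614  0.1085    ]
 [ 0.46564051 -0.17213268  0.1085    ]
 [ 0.57924431 -0.13105345  0.1085    ]]
c [ 0.49542401 -0.0800648   0.1085    ] 0.15292203748907252 0.1208028374817935 -69.30692399337748 19.880034027665967
[[ 0.43491741 -0.06491622  0.042     ]
 [ 0.46000311 -0.13253896  0.042     ]] -69.64688833666672
```

Emit:
{"fn": "servo_tool", "kwargs": {"plan": [[0,-0.014,0.1,0,0,0,0],[0,-0.014,0.2,0,0,0,0],[0,-0.014,0.3,0,0,0,0],[0,-0.014,0.35,0,0,0,0],[0,-0.014,0.37,0,0,0,0],[0,-0.014,0.38,0,0,0,0],[0,-0.014,0.38,0,0,0,0],[0,-0.014,0.38,0,0,0,0]]}}

```text
time: 6.5
tool_pos: [0.4983, -0.0812, 0.1289]
ee_rot: [-3.141, 0.001, -2.793]
wrist_force: [-0.4, 0.7, -3.8]
width: 0.0134
finger_force: 30.0
```

```bash
python3 -c "
from h import *
rel([.498,-.080,.120],200)"
```

```text
shift [-0.001  0.013  0.089] turn [-0.0003  0.0005 -0.0002]
t 6.5 p [ 0.4983 -0.0812  0.1289] rpy [-1.7998e+02  5.0000e-02 -1.6002e+02] F [-0.4  0.7 -3.8] M [ 0.06 -0.01  0.02] w 0.0134 ff 30.0
```

Emit:
{"fn": "servo_tool", "kwargs": {"plan": [[0,0.006,0.01,0,0,0,0],[0,0.006,0.02,0,0,0,0],[0,0.006,0.028,0,0,0,0],[0,0.006,0.036,0,0,0,0],[0,0.006,0.043,0,0,0,0],[0,0.006,0.05,0,0,0,0],[0,0.006,0.056,0,0,0,0],[0,0.006,0.062,0,0,0,0]]}}

```text
time: 7.17
tool_pos: [0.4979, -0.0805, 0.1228]
ee_rot: [-3.141, 0.0, -2.793]
wrist_force: [-1.8, 1.3, 1.3]
width: 0.0138
finger_force: 30.0
```

```bash
python3 -c "
from h import *
rel([.498,-.080,.115],200)"
```

```text
shift [-0.003  0.005  0.078] turn [-0.0001  0.0002 -0.0002]
t 7.17 p [ 0.4979 -0.0805  0.1228] rpy [-1.7999e+02  2.0000e-02 -1.6002e+02] F [-1.8  1.3  1.3] M [ 0.17  0.26 -0.  ] w 0.0138 ff 30.0
```

Emit:
{"fn": "servo_tool", "kwargs": {"plan": [[0,0,0.004,0,0,0,0],[0,0,0.008,0,0,0,0],[0,0,0.008,0,0,0,0]]}}

```text
time: 7.42
tool_pos: [0.498, -0.0806, 0.1226]
ee_rot: [-3.141, 0.001, -2.793]
wrist_force: [-2.7, 0.9, 4.2]
width: 0.014
finger_force: 30.0
```

```bash
python3 -c "
from h import *
st();st()"
```

```text
t 7.42 p [ 0.498  -0.0806  0.1226] rpy [-1.7997e+02  6.0000e-02 -1.6001e+02] F [-2.7  0.9  4.2] M [0.2  0.62 0.04] w 0.014 ff 30.0
t 7.42 p [ 0.498  -0.0806  0.1226] rpy [-1.7997e+02  6.0000e-02 -1.6001e+02] F [-2.7  0.9  4.2] M [0.2  0.62 0.04] w 0.014 ff 30.0
```

Emit:
{"fn": "servo_tool", "kwargs": {"plan": [[0.005,0,0,0,0,0,0],[0.01,0,0,0,0,0,0],[0.01,0,0,0,0,0,0]]}}

```text
time: 7.67
tool_pos: [0.4978, -0.0807, 0.1226]
ee_rot: [-3.141, 0.003, -2.793]
wrist_force: [-0.7, 1.6, 5.9]
width: 0.0139
finger_force: 30.0
```

Emit:
{"fn": "servo_tool", "kwargs": {"plan": [[0.005,0,0,0,0,0,0],[0.01,0,0,0,0,0,0],[0.01,0,0,0,0,0,0]]}}

```text
time: 7.92
tool_pos: [0.4974, -0.0808, 0.1226]
ee_rot: [-3.141, 0.004, -2.793]
wrist_force: [1.7, 3.0, 5.0]
width: 0.0137
finger_force: 30.0
```

```bash
python3 -c "
from h import *
st()"
```

```text
t 7.92 p [ 0.4974 -0.0808  0.1226] rpy [-179.96    0.25 -160.01] F [1.7 3.  5. ] M [ 0.62 -0.15 -0.01] w 0.0137 ff 30.0
```

Emit:
{"fn": "servo_tool", "kwargs": {"plan": [[0,0.005,0,0,0,0,0],[0,0.01,0,0,0,0,0],[0,0.01,0,0,0,0,0]]}}

```text
time: 8.17
tool_pos: [0.4973, -0.0805, 0.1227]
ee_rot: [-3.139, 0.004, -2.793]
wrist_force: [2.4, 0.3, 4.8]
width: 0.0136
finger_force: 30.0
```

Emit:
{"fn": "servo_tool", "kwargs": {"plan": [[0,0.005,0,0,0,0,0],[0,0.01,0,0,0,0,0],[0,0.01,0,0,0,0,0]]}}

```text
time: 8.42
tool_pos: [0.4971, -0.0802, 0.1227]
ee_rot: [-3.138, 0.004, -2.793]
wrist_force: [3.4, -1.3, 5.5]
width: 0.014
finger_force: 30.0
```

```bash
python3 -c "
from h import *
st()"
```

```text
t 8.42 p [ 0.4971 -0.0802  0.1227] rpy [-179.78    0.24 -160.02] F [ 3.4 -1.3  5.5] M [-0.15 -0.72  0.04] w 0.014 ff 30.0
```

Emit:
{"fn": "servo_tool", "kwargs": {"plan": [[0,0,-0.02,0,0,0,0],[-0.02,-0.005,-0.03,0,0,0,0],[-0.02,-0.005,-0.03,0,0,0,0]]}}

```text
time: 8.67
tool_pos: [0.4959, -0.0792, 0.1232]
ee_rot: [3.14, -0.004, -2.793]
wrist_force: [-1.7, -0.1, 0.4]
width: 0.014
finger_force: 30.0
```

```bash
python3 -c "
from h import *
rel([.4995,-.0793,.1215],200)"
```

```text
shift [-0.034 -0.013  0.017] turn [ 0.0012 -0.0025 -0.0004]
t 8.67 p [ 0.4959 -0.0792  0.1232] rpy [ 179.9    -0.23 -160.04] F [-1.7 -0.1  0.4] M [-0.17  0.15 -0.05] w 0.014 ff 30.0
```

Emit:
{"fn": "servo_tool", "kwargs": {"plan": [[0,0,-0.015,0,0,0,0],[-0.02,-0.013,-0.015,0,0,0,0],[-0.03,-0.013,-0.015,0,0,0,0],[-0.03,-0.013,-0.015,0,0,0,0],[-0.03,-0.013,-0.015,0,0,0,0]]}}

```text
time: 9.08
tool_pos: [0.5002, -0.0791, 0.1253]
ee_rot: [3.141, -0.001, -2.793]
wrist_force: [-0.2, 0.2, -4.7]
width: 0.0137
finger_force: 30.0
```

```bash
python3 -c "
from h import *
rel([.4995,-.0793,.1215],200)"
```

```text
shift [0.007 0.001 0.038] turn [ 0.0006 -0.0007 -0.0001]
t 9.08 p [ 0.5002 -0.0791  0.1253] rpy [ 1.7994e+02 -6.0000e-02 -1.6001e+02] F [-0.2  0.2 -4.7] M [0.02 0.04 0.01] w 0.0137 ff 30.0
```

Emit:
{"fn": "servo_tool", "kwargs": {"plan": [[0,0,0.008,0,0,0,0],[0,0,0.014,0,0,0,0],[0,0,0.02,0,0,0,0],[0,0,0.026,0,0,0,0],[0,0,0.032,0,0,0,0],[0,0,0.038,0,0,0,0],[0,0,0.038,0,0,0,0]]}}

```text
time: 9.67
tool_pos: [0.5004, -0.0793, 0.122]
ee_rot: [3.141, -0.0, -2.793]
wrist_force: [-0.4, 0.4, -3.4]
width: 0.0135
finger_force: 30.0
```

```bash
python3 -c "
from h import *
st()"
```

```text
t 9.67 p [ 0.5004 -0.0793  0.122 ] rpy [ 1.7999e+02 -1.0000e-02 -1.6002e+02] F [-0.4  0.4 -3.4] M [ 0.03 -0.01 -0.03] w 0.0135 ff 30.0
```

It has passed the contact height with no load, so the lugs seem to be entering. Continuing.

Emit:
{"fn": "servo_tool", "kwargs": {"plan": [[0,0,0.008,0,0,0,0],[0,0,0.016,0,0,0,0],[0,0,0.024,0,0,0,0],[0,0,0.032,0,0,0,0],[0,0,0.032,0,0,0,0]]}}

```text
time: 10.08
tool_pos: [0.5004, -0.0793, 0.1187]
ee_rot: [3.141, -0.0, -2.793]
wrist_force: [0.3, 0.1, -3.3]
width: 0.0138
finger_force: 30.0
```

```bash
python3 -c "
from h import *
st()"
```

```text
t 10.08 p [ 0.5004 -0.0793  0.1187] rpy [ 1.7999e+02 -2.0000e-02 -1.6002e+02] F [ 0.3  0.1 -3.3] M [-0.01  0.07  0.04] w 0.0138 ff 30.0
```

Emit:
{"fn": "servo_tool", "kwargs": {"plan": [[0,0,0.01,0,0,0,0],[0,0,0.02,0,0,0,0],[0,0,0.03,0,0,0,0],[0,0,0.038,0,0,0,0],[0,0,0.046,0,0,0,0],[0,0,0.054,0,0,0,0],[0,0,0.062,0,0,0,0],[0,0,0.07,0,0,0,0]]}}

```text
time: 10.75
tool_pos: [0.5009, -0.0793, 0.1124]
ee_rot: [-3.141, 0.001, -2.793]
wrist_force: [0.1, 1.3, 0.3]
width: 0.0137
finger_force: 30.0
```

```bash
python3 -c "
from h import *
st()"
```

```text
t 10.75 p [ 0.5009 -0.0793  0.1124] rpy [-1.7998e+02  6.0000e-02 -1.6001e+02] F [0.1 1.3 0.3] M [0.2  0.13 0.06] w 0.0137 ff 30.0
```

Clip resistance begins as expected (~4 N).

Emit:
{"fn": "servo_tool", "kwargs": {"plan": [[0,0,0.008,0,0,0,0],[0,0,0.016,0,0,0,0],[0,0,0.024,0,0,0,0],[0,0,0.032,0,0,0,0],[0,0,0.04,0,0,0,0]]}}

```text
time: 11.17
tool_pos: [0.5008, -0.0793, 0.1082]
ee_rot: [-3.141, 0.001, -2.793]
wrist_force: [-1.1, 0.4, 1.6]
width: 0.0137
finger_force: 30.0
```

```bash
python3 -c "
from h import *
st()"
```

```text
t 11.17 p [ 0.5008 -0.0793  0.1082] rpy [-1.7999e+02  4.0000e-02 -1.6002e+02] F [-1.1  0.4  1.6] M [0.28 0.18 0.06] w 0.0137 ff 30.0
```

Emit:
{"fn": "servo_tool", "kwargs": {"plan": [[0,0,0.008,0,0,0,0],[0,0,0.016,0,0,0,0],[0,0,0.024,0,0,0,0],[0,0,0.032,0,0,0,0],[0,0,0.04,0,0,0,0]]}}

```text
time: 11.58
tool_pos: [0.5004, -0.0794, 0.1036]
ee_rot: [3.141, -0.0, -2.793]
wrist_force: [0.1, 0.5, -1.6]
width: 0.0142
finger_force: 30.0
```

```bash
python3 -c "
from h import *
st()"
```

```text
t 11.58 p [ 0.5004 -0.0794  0.1036] rpy [ 1.7999e+02 -2.0000e-02 -1.6002e+02] F [ 0.1  0.5 -1.6] M [0.14 0.05 0.03] w 0.0142 ff 30.0
```

Emit:
{"fn": "servo_tool", "kwargs": {"plan": [[0,0,0.005,0,0,0,0],[0,0,0.01,0,0,0,0],[0,0,0.015,0,0,0,0],[0,0,0.02,0,0,0,0],[0,0,0.025,0,0,0,0],[0,0,0.025,0,0,0,0]]}}

```text
time: 12.08
tool_pos: [0.5003, -0.0793, 0.1014]
ee_rot: [3.141, -0.0, -2.793]
wrist_force: [0.1, -0.0, -3.6]
width: 0.0135
finger_force: 30.0
```

```bash
python3 -c "
from h import *
st()"
```

```text
t 12.08 p [ 0.5003 -0.0793  0.1014] rpy [ 1.7998e+02 -2.0000e-02 -1.6002e+02] F [ 0.1 -0.  -3.6] M [ 0.07  0.11 -0.  ] w 0.0135 ff 30.0
```

Emit:
{"fn": "servo_tool", "kwargs": {"plan": [[0,0,0.004,0,0,0,0],[0,0,0.008,0,0,0,0],[0,0,0.012,0,0,0,0],[0,0,0.016,0,0,0,0],[0,0,0.016,0,0,0,0]]}}

```text
time: 12.5
tool_pos: [0.5004, -0.0791, 0.1011]
ee_rot: [3.141, 0.0, -2.793]
wrist_force: [-5.5, 1.9, 4.8]
width: 0.014
finger_force: 30.0
```

```bash
python3 -c "
from h import *
st()"
```

```text
t 12.5 p [ 0.5004 -0.0791  0.1011] rpy [ 1.7999e+02  1.0000e-02 -1.6000e+02] F [-5.5  1.9  4.8] M [0.28 0.77 0.02] w 0.014 ff 30.0
```

It has bottomed at the expected home height. I'll press slightly harder to make sure it's seated.

Emit:
{"fn": "servo_tool", "kwargs": {"plan": [[0,0,0.005,0,0,0,0],[0,0,0.01,0,0,0,0],[0,0,0.015,0,0,0,0],[0,0,0.015,0,0,0,0]]}}

```text
time: 12.83
tool_pos: [0.5005, -0.0791, 0.101]
ee_rot: [-3.141, 0.001, -2.792]
wrist_force: [-8.2, 2.8, 10.3]
width: 0.0139
finger_force: 30.0
```

```bash
python3 -c "
from h import *
st()
b=robot.snapshot('side')[270:440,240:440,::-1]
cv2.imwrite('pics/d2.png',cv2.resize(b,None,fx=3.5,fy=3.5,interpolation=cv2.INTER_CUBIC))"
```

```text
t 12.83 p [ 0.5005 -0.0791  0.101 ] rpy [-1.7999e+02  4.0000e-02 -1.5999e+02] F [-8.2  2.8 10.3] M [0.46 1.3  0.03] w 0.0139 ff 30.0
```

View pics/d2.png

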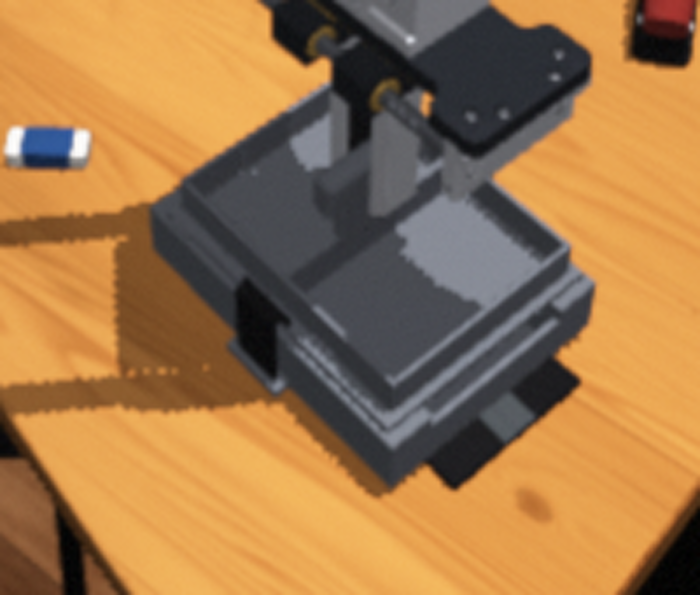

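The tray is flat on the lower tray and the near clip is over its floor plate. Next I'll unload, open and retreat.

Emit:
{"fn": "servo_tool", "kwargs": {"plan": [[0,0,-0.01,0,0,0,0],[0,0,-0.022,0,0,0,0],[0,0,-0.022,0,0,0,0],[0,0,-0.022,0,0,0,20],[0,0,-0.022,0,0,0,30],[0,0,-0.022,0,0,0,50],[0,0,-0.022,0,0,0,50],[0,0,-0.022,0,0,0,50],[0,0,-0.022,0,0,0,50],[0,0,-0.022,0,0,0,50]]}}

```text
time: 13.72
tool_pos: [0.5007, -0.0794, 0.1005]
ee_rot: [-3.142, 0.0, -2.793]
wrist_force: [-0.9, -0.1, -0.9]
width: 0.0498
finger_force: 0.0
```

Emit:
{"fn": "servo_tool", "kwargs": {"plan": [[0,0,-0.1,0,0,0,50],[0,0,-0.3,0,0,0,50],[0,0,-0.5,0,0,0,50],[0,0,-0.8,0,0,0,50],[0,0,-1,0,0,0,50],[0,0,-1,0,0,0,50]]}}

```text
time: 14.22
tool_pos: [0.5032, -0.0801, 0.2071]
ee_rot: [-3.135, 0.009, -2.793]
wrist_force: [-0.1, -0.2, 0.7]
width: 0.0499
finger_force: 0.0
```

Emit:
{"fn": "servo_tool", "kwargs": {"plan": [[0,0.4,0,0,0,0,50],[0,0.7,0,0,0,0,50],[0,1,0,0,0,0,50],[0,1,0,0,0,0,50]]}}

```text
time: 14.55
tool_pos: [0.4645, 0.0184, 0.2002]
ee_rot: [3.139, -0.0, -2.788]
wrist_force: [-0.2, 0.6, -0.0]
width: 0.0503
finger_force: 0.0
```

Emit:
{"fn": "servo_tool", "kwargs": {"plan": [[0,0.4,0,0,0,0,50],[0,0.7,0,0,0,0,50],[0,1,0,0,0,0,50],[0,1,0,0,0,0,50]]}}

```text
time: 14.88
tool_pos: [0.4306, 0.1119, 0.2002]
ee_rot: [3.139, -0.0, -2.788]
wrist_force: [0.0, -0.2, 0.4]
width: 0.0498
finger_force: 0.0
```

```bash
python3 -c "
from h import *
st()
b=robot.snapshot('side')[270:440,240:440,::-1];a=robot.snapshot('top')[200:370,370:570,::-1]
cv2.imwrite('pics/e.png',cv2.resize(np.hstack([b,a]),None,fx=2,fy=2,interpolation=cv2.INTER_CUBIC))"
```

```text
t 14.88 p [0.4306 0.1119 0.2002] rpy [ 1.7986e+02 -2.0000e-02 -1.5973e+02] F [ 0.  -0.2  0.4] M [-0.01 -0.02 -0.01] w 0.0498 ff 0.0
```

View pics/e.png

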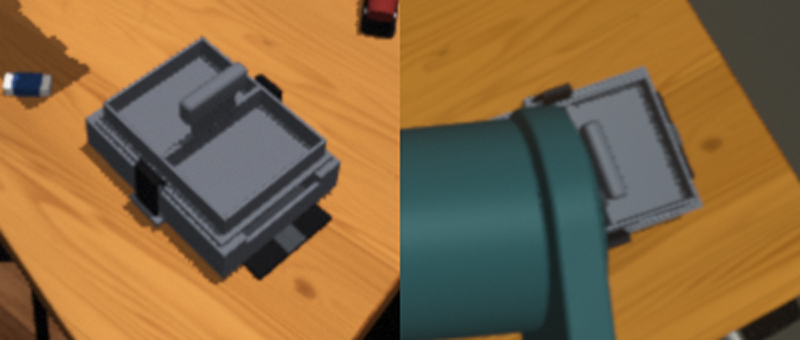

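The upper tray sits flat with both clips over its plate, and the gripper is clear of it.

```bash
python3 -c "
from bench import robot
print(robot.close_job())"
```

```text
the job is handed in; nothing more can be done
None
```

The upper tray is fully home on the lower tray with both clips snapped over it, the gripper has let go and is clear, and the job is handed in at about 15 s; the highest load I read was about 14 N, and the arm touched none of the bystanders.

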